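Get the puck light out from behind the shelf things

TASK

The round press-button puck light lies behind the row of three standing things on the grey liner. Move the two that stand right in front of it onto the dark wooden tray at the side, set the light button-up on the middle of its round black charging pad, and then put each thing back upright on the very spot where it stood. Keep the vase, bottle and lint roller upright all along, and leave the polish tin, the funnel and the dish where they are.

Things in the scene. Friction and masses are not known exactly. Their poses are not given: they have to be found in the camera images.
- vase_mid (a point): White ceramic bud vase, solid to the gripper, 96 mm tall; round belly of 56 mm diameter from 18 to 66 mm above its foot, narrow neck (28 mm) above that and a 40 mm lip at the top. It stands upright; the point is its centre, half-way up (48 mm above its foot), z axis up. One of the three things of the row; which of the three spots it has changes.
- bottle_mid (a point): Empty amber glass spray bottle, 96 mm tall; straight round body of 52 mm diameter up to 64 mm above its foot, black nozzle head on top whose spout reaches 22 mm out from the axis along the bottle's x. It stands upright; the point is its centre, half-way up (48 mm above its foot), z axis up. One of the three things of the row.
- roller_mid (a point): Steel lint roller standing on its drum end, 96 mm tall; drum of 46 mm diameter with a paper sleeve up to 60 mm, above it a 20 mm thick handle. It stands upright; the point is its centre, half-way up (48 mm above its foot), z axis up. One of the three things of the row.
- light_mid (a point): White puck light, a flat disc of 58 mm diameter and 24 mm overall height (side wall 20 mm high, then a clear lens and a small grey round button in the middle of its top). The point is its centre, 12 mm above its underside; z axis up. It lies on the liner behind the row (farther from the robot), midway between two neighbouring things of the row, about 80 mm from each; the third thing of the row is about 190 mm away.
- tin_mid (a point): Flat steel polish tin, 62 mm diameter, 20 mm tall, with a plain lid; point at its centre, 10 mm up. It also lies behind the row, 120 mm beside the light. Bystander: leave it where it is.
- funnel_mid (a point): Orange plastic funnel standing on its wide mouth (84 mm diameter), 75 mm tall, near the robot; point on its axis 37 mm up. Bystander: leave it.
- dish_mid (a point): Blue ceramic key dish, 80 mm diameter, 30 mm tall, beyond the liner; point on its axis 15 mm up. Bystander: leave it.
- liner: Fixed grey liner mat, 160 mm (its x, away from the robot) by 380 mm (its y), 3 mm thick; origin at the centre of its underside, on the work surface. The row of three stands along its y, 20 mm to the robot's side of its middle line, 120 mm from one to the next.
- tray: Fixed flat dark wooden tray without rim, 280 mm (its x, roughly away from the robot) by 150 mm (its y), 6 mm thick; origin at the centre of its underside. It lies to the left or the right of the liner.
- dock: Fixed round black charging pad, a flat disc of 90 mm diameter, 8 mm thick, with no rim; origin at the centre of its underside. It lies on the other side of the liner from the tray.

How it is judged (in metres and radians):
On the way, in this order (a step that is already met when the one before it is completed fails the run):
1. with the light still in its place, whatever stood right in front of it stands released on the tray (the third thing untouched or on the tray too) (distance of light_mid from where it was at the start of the episode below 0.02 m and ((distance of vase_mid from where it was at the start of the episode below 0.02 m and horizontal distance between vase_mid and light_mid above 0.12 m) or (x of vase_mid in the frame of tray between -0.14 and 0.14 m and y of vase_mid in the frame of tray between -0.075 and 0.075 m and height (world z) of vase_mid between 0.048 and 0.062 m and angle between vase_mid's own z axis and vertical below 0.15 rad and linear speed of vase below 0.02 m/s and angular speed of vase below 0.2 rad/s and contact force between the fingers and vase below 0.05 N)) and ((distance of bottle_mid from where it was at the start of the episode below 0.02 m and horizontal distance between bottle_mid and light_mid above 0.12 m) or (x of bottle_mid in the frame of tray between -0.14 and 0.14 m and y of bottle_mid in the frame of tray between -0.075 and 0.075 m and height (world z) of bottle_mid between 0.048 and 0.062 m and angle between bottle_mid's own z axis and vertical below 0.15 rad and linear speed of bottle below 0.02 m/s and angular speed of bottle below 0.2 rad/s and contact force between the fingers and bottle below 0.05 N)) and ((distance of roller_mid from where it was at the start of the episode below 0.02 m and horizontal distance between roller_mid and light_mid above 0.12 m) or (x of roller_mid in the frame of tray between -0.14 and 0.14 m and y of roller_mid in the frame of tray between -0.075 and 0.075 m and height (world z) of roller_mid between 0.048 and 0.062 m and angle between roller_mid's own z axis and vertical below 0.15 rad and linear speed of roller below 0.02 m/s and angular speed of roller below 0.2 rad/s and contact force between the fingers and roller below 0.05 N))), for 0.2 s.
2. the light lies released on the charging pad, button up (horizontal distance between light_mid and dock below 0.012 m and height (world z) of light_mid between 0.016 and 0.024 m and angle between light_mid's own z axis and vertical below 0.1 rad and linear speed of light below 0.02 m/s and angular speed of light below 0.2 rad/s and contact force between the fingers and light below 0.05 N), for 0.2 s.
At the end, for the whole second after the job is handed in: The light lies button-up on the charging pad, its centre within 12 mm of the pad's; vase, bottle and lint roller stand upright within 15 mm of where each stood at the start; tin, funnel and dish are within 20 mm of their start; all released and at rest (all of step 2 and distance of each of vase_mid, bottle_mid, roller_mid from where it was at the start of the episode below 0.015 m and angle between each of vase_mid, bottle_mid, roller_mid's own z axis and vertical below 0.1 rad and linear speed of each of vase, bottle, roller below 0.02 m/s and angular speed of each of vase, bottle, roller below 0.2 rad/s and contact force between the fingers and vase below 0.05 N and contact force between the fingers and bottle below 0.05 N and contact force between the fingers and roller below 0.05 N and distance of each of tin_mid, funnel_mid, dish_mid from where it was at the start of the episode below 0.02 m); the robot touches nothing.
It fails at once if the vase, spray bottle or lint roller is tilted by more than about 30 degrees (angle between any of vase_mid, bottle_mid, roller_mid's own z axis and vertical above 0.52 rad).
It fails at once if the tin, funnel or dish is moved more than 20 mm (distance of any of tin_mid, funnel_mid, dish_mid from where it was at the start of the episode above 0.02 m).
It also fails if it takes over 112 s, if anything falls off the work surface, if the arm or the gripper's body presses on something with over 40 N, if the wrist force passes 120 N, or if a joint passes its speed limit or range.

ROBOT

A 7-joint arm with a two-finger parallel gripper is mounted at the origin on the work surface. World frame = base frame: x ahead of the robot, y to its left, z up, the work surface at z = 0. Lengths are in mm, angles in degrees, forces in N, time in s.
With the tool pointing down it reaches from about 400 to 850 mm from the base axis. Payload 6.9 kg.
Tool frame: the origin (TCP) lies on the centre line of the jaws, within the pads' length; the fingertips stand r.finger_overhang ahead of it and the grasp point (between the pads) lies 3 mm ahead of it (r.finger_overhang is the distance from the TCP to the fingertips, in mm); y points along the fingers, x is the direction in which the jaws open and shut, and the axes are right-handed (so a half turn about y gives the same grasp; the last joint's range is limited). The gripper opens to 85 mm and grips with 20 to 120 N. Pads are 22 mm wide; open, the fingers measure 114 mm over their backs; the gripper's body (76 mm by 85 mm) begins 54 mm behind the grasp point. The pads swing forward as they close: fully open they stand 13 mm farther back than shut.
Start: joints at [73.539, 29.078, -13.613, 85.955, 7.202, 65.827, -8.869], TCP at [239.206, -577.401, 213.375] pointing down, gripper open.
Joint ranges: [-176.47, 176.47], [-13.61, 117.27], [-81.72, 77.17], [0.22, 143.17], [-87.28, 267.28], [10, 112.55], [-165.47, 165.47]. Speed limits (degrees/s): [136.94, 136.94, 180, 180, 180, 180, 180].

INTERFACE

Orientations are given as [roll, pitch, yaw] about the fixed x, y, z axes, in that order (R = Rz(yaw) Ry(pitch) Rx(roll)).
In Python, from plant import r gives the robot as it stands. The module is installed in compiled form; this text tells all that it offers.
- The arm moves only by the tool play_rows, never from a script. Its argument "motion" is a list of rows, each an object with "linear": the shift along the tool's x, y, z in mm, a list of three; "twist": the turn about the tool's y in degrees. A call has 1 to 10 rows; each row shifts and turns the commanded pose from where the row before left it, along the tool's axes as they then stand; what a row does not reach is not made up. A row lasts 1/8 s, in which the tool goes at most 62.5 mm and 10.7 degrees, less where a joint would pass 70% of its speed; a pose out of reach is approached as far as the arm can. A call with a gripper value outside its range is refused whole. "grip" is the closure in counts, from 0 (fully open) to 255 (shut), set as the call begins (left out, the last holds). The fingers move at their own pace and stop on an object; "force" is the grip in N (left out, the last holds). Time passes only in rows, so rows that do not move let the fingers close. It gives the time, the measured TCP pose, the force and the opening at its end, in the units of the state.
- r.get_state(): the state, without advancing time (a new reading comes with each control period).
- r.get_image(name): name is "side" or "top"; returns a dict with "pixels" (400x640x3 uint8, blue, green, red), "camera_matrix" (3x3 intrinsics, pixels), "dist" ([k1, k2, p1, p2, k3] as OpenCV has them; the pictures are not rectified), "world_to_cam" (4x4, takes a point from world to camera coordinates). Camera axes: x right, y down, z forward; pixel columns grow to the right and rows downward; lengths in mm; the calibration is good to about 2 mm. A picture is of the moment at which its call begins. There is no depth.
- r.hand_in(): hands the job in, once; it reports no verdict.
The state is a dict: "time": time; "joint_positions": joint angles; "qvel": joint speeds; "joint_efforts": joint torques, N m; "tcp_pos": TCP position; "eef_rot": TCP orientation; "wrist_force": force on the tool from outside, world axes, zero at the start; "ft_torque": the same for the moment, N m; "width": opening from 0.0 (shut) to 1.0 (fully open).
Only numpy, scipy, OpenCV 4.12 (cv2) and the standard library are available. Lean on these libraries where they do the work, as an engineer would, in place of code of your own. Each camera call takes 0.05 s, during which the arm holds its last target. There are 200 camera calls.

## Working session

There is one attempt and no reset: what is moved stays moved. The work goes in short steps, Python scripts to look and compute and a tool call to move; the robot and the scene stay as the last step left them, time stands still between calls to the robot, and variables do not carry over. Pictures are saved under pics/ and viewed, about 12 in all and at most 16, crops included, and the job is handed in when it is done.

Besides the shell and the picture viewer there is one more tool, called after ">>>" as name(argument=value, ...) on one line, values as JSON. play_rows: Moves the arm, as the interface text tells. Its arguments: {"type":"object","properties":{"motion":{"type":"array"},"grip":{"type":"number"},"force":{"type":"number"}},"required":["motion"]}

```bash
mkdir -p pics
python3 - <<'E'
from plant import r
import cv2,numpy as np
print(r.get_state(), r.finger_overhang)
for n in("top","side"):
    d=r.get_image(n); cv2.imwrite(f"pics/{n}0.png",d["pixels"])
    print(n,d["camera_matrix"],d["dist"],d["world_to_cam"])
E
```

```text
{'time': 0.0, 'joint_positions': array([ 73.53877236,  29.12524598, -13.6097873 ,  86.00819332,
         7.20286424,  65.82899041,  -8.87123893]), 'qvel': array([-0.08404935, -0.02121811, -0.02730275,  0.08649492, -0.06580064,
       -0.0463732 , -0.06472939]), 'joint_efforts': array([-1.32461038e-03, -6.20597863e+01, -2.18712598e+00, -2.49658513e+01,
        1.26419950e-02,  1.20108193e-02, -3.77973629e-05]), 'tcp_pos': array([ 238.95593773, -576.92862368,  212.53637796]), 'eef_rot': array([-90.00262946,   0.10341902, -67.4941109 ]), 'wrist_force': array([ 0.20481209, -0.25128025, -0.77180219]), 'ft_torque': array([ 0.01977572, -0.00636936, -0.01652129]), 'width': 0.9963177838868194} 22.0
top [[426.54769277   0.         317.46446003]
 [  0.         426.54769277 186.73232401]
 [  0.           0.           1.        ]] [-0.07106944  0.          0.          0.          0.        ] [[-9.02532743e-02 -9.95918016e-01 -1.28506550e-03  4.21372359e+01]
 [-9.74829177e-01  8.86061253e-02 -2.04589905e-01  5.98915452e+02]
 [ 2.03868637e-01 -1.72121895e-02 -9.78846934e-01  8.72732638e+02]
 [ 0.00000000e+00  0.00000000e+00  0.00000000e+00  1.00000000e+00]]
side [[400.23181192   0.         321.1675854 ]
 [  0.         400.23181192 189.89035882]
 [  0.           0.           1.        ]] [-0.04501211  0.          0.          0.          0.        ] [[ 9.58943741e-01 -2.83459517e-01  8.80929887e-03 -5.70429252e+02]
 [-1.88687931e-01 -6.60905124e-01 -7.26361674e-01  1.60177188e+02]
 [ 2.11716240e-01  6.94877773e-01 -6.87256222e-01  7.65114677e+02]
 [ 0.00000000e+00  0.00000000e+00  0.00000000e+00  1.00000000e+00]]
```

View pics/top0.png

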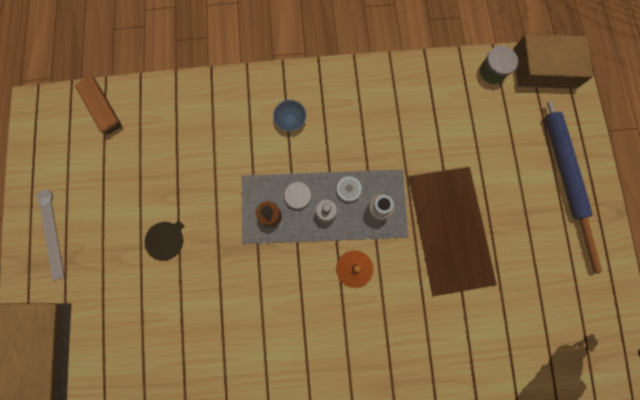

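View pics/side0.png

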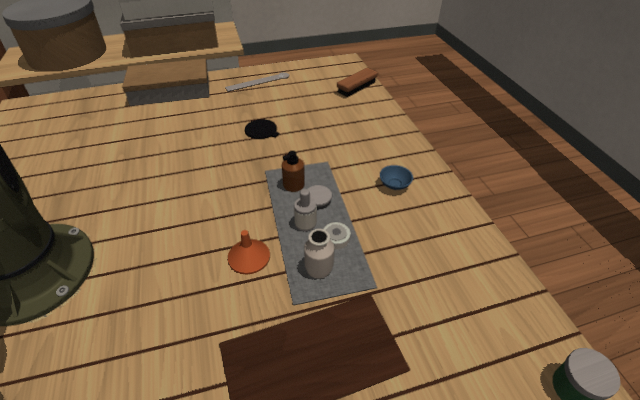

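The top view shows, left to right, the bottle (268,213), roller (326,211) and vase (381,206). The light is at (349,189) between the roller and vase, and the tin is at (297,195). The dock is at (163,241), the tray at (450,230) and the funnel at (355,268). So the roller and vase have to move.

```bash
cat > h.py <<'E'
import cv2,numpy as np
from plant import r
def ray(d,uv):
    K,D,T=np.array(d["camera_matrix"]),np.array(d["dist"]),np.array(d["world_to_cam"])
    p=cv2.undistortPoints(np.array(uv,float).reshape(-1,1,2),K,D).reshape(-1,2)
    R,t=T[:3,:3],T[:3,3]
    return -R.T@t,(np.c_[p,np.ones(len(p))])@R
def plane(d,uv,z):
    c,v=ray(d,uv); return c+v*((z-c[2])/v[:,2])[:,None]
def proj(d,P):
    T=np.array(d["world_to_cam"])
    return cv2.projectPoints(np.array(P,float).reshape(-1,1,3),cv2.Rodrigues(T[:3,:3])[0],T[:3,3],np.array(d["camera_matrix"]),np.array(d["dist"]))[0].reshape(-1,2)
E
cat > m.py <<'E'
from h import *
d=r.get_image("top"); im=d["pixels"]; np.save("pics/top.npy",d,allow_pickle=True)
s=r.get_image("side"); np.save("pics/side.npy",s,allow_pickle=True)
hsv=cv2.cvtColor(im,cv2.COLOR_BGR2HSV)
def blob(m,box):
    x0,y0,x1,y1=box; q=np.zeros_like(m); q[y0:y1,x0:x1]=m[y0:y1,x0:x1]
    c=max(cv2.findContours(q,cv2.RETR_EXTERNAL,cv2.CHAIN_APPROX_NONE)[0],key=cv2.contourArea); return c
V=hsv[...,2];S=hsv[...,1]
dark=((V<60)*255).astype(np.uint8)
grey=((S<60)*255).astype(np.uint8)
dk=cv2.morphologyEx(dark,cv2.MORPH_OPEN,np.ones((15,15)))
c=blob(dk,(130,210,200,270));e=cv2.fitEllipse(c);print("dock",e,plane(d,[e[0]],8))
c=blob(cv2.morphologyEx(((V<85)*255).astype(np.uint8),cv2.MORPH_OPEN,np.ones((9,9))),(405,160,505,300));q=cv2.boxPoints(cv2.minAreaRect(c));print("tray",cv2.contourArea(c),q,plane(d,q,6)[:,:2],plane(d,q,6).mean(0))
m=grey.copy();m=cv2.morphologyEx(m,cv2.MORPH_CLOSE,np.ones((15,15)))
c=blob(m,(230,155,412,255));q=cv2.boxPoints(cv2.minAreaRect(c));P=plane(d,q,3);print("liner",q,P[:,:2],P.mean(0))
crop=cv2.resize(im[160:260,235:415],None,fx=4.4,fy=4.4,interpolation=cv2.INTER_CUBIC)
cv2.imwrite("pics/ctop.png",crop)
crop=cv2.resize(s["pixels"][140:310,220:390],None,fx=3.5,fy=3.5,interpolation=cv2.INTER_CUBIC)
cv2.imwrite("pics/cside.png",crop)
E
python3 m.py
```

```text
dock ((163.84140014648438, 240.5619354248047), (33.637535095214844, 36.98801803588867), 51.76877212524414) [[518.12028751 347.88131147   8.        ]]
tray 7296.5 [[408.35684 176.93968]
 [470.6163  164.33955]
 [494.83524 284.00952]
 [432.57578 296.60968]] [[ 615.99305476 -227.40590995]
 [ 633.09040851 -379.96191362]
 [ 352.6654211  -391.0640184 ]
 [ 339.74873067 -245.89693588]] [ 485.37440376 -311.08219446    6.        ]
liner [[240.43875 175.40619]
 [403.92764 169.11816]
 [406.53177 236.82568]
 [243.04288 243.11371]] [[ 656.04651265  164.73359126]
 [ 636.36737647 -220.20189328]
 [ 477.65976122 -205.34602899]
 [ 497.22682805  167.46221246]] [566.82511959 -23.33802964   3.        ]
```

```bash
cat >> m.py <<'E'
print("---")
for nm,mk,box,z in(("liner",m,(230,155,412,255),3),("tray",cv2.morphologyEx(((V<85)*255).astype(np.uint8),cv2.MORPH_OPEN,np.ones((9,9))),(405,160,505,300),6)):
    P=plane(d,blob(mk,box),z)[:,:2].astype(np.float32); print(nm,cv2.minAreaRect(P))
E
python3 m.py | sed -n '/---/,$p'
```

```text
---
liner ((567.0065307617188, -22.81475830078125), (376.8592834472656, 158.739501953125), 86.99613952636719)
tray ((484.8245544433594, -309.5674743652344), (276.020263671875, 147.4857635498047), 3.713512897491455)
```

View pics/ctop.png

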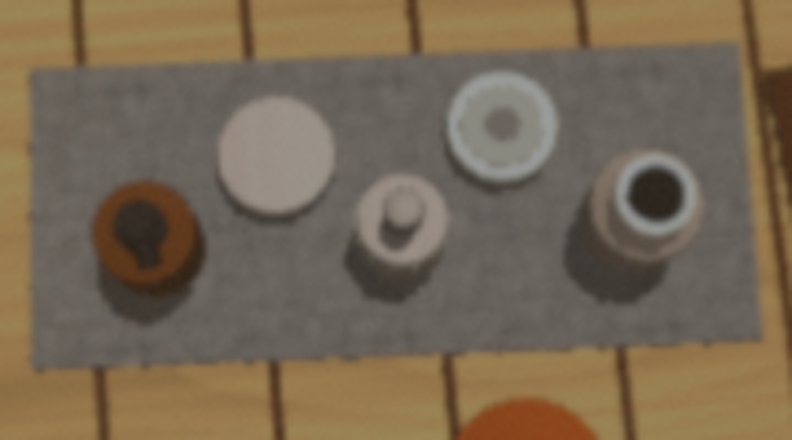

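View pics/cside.png

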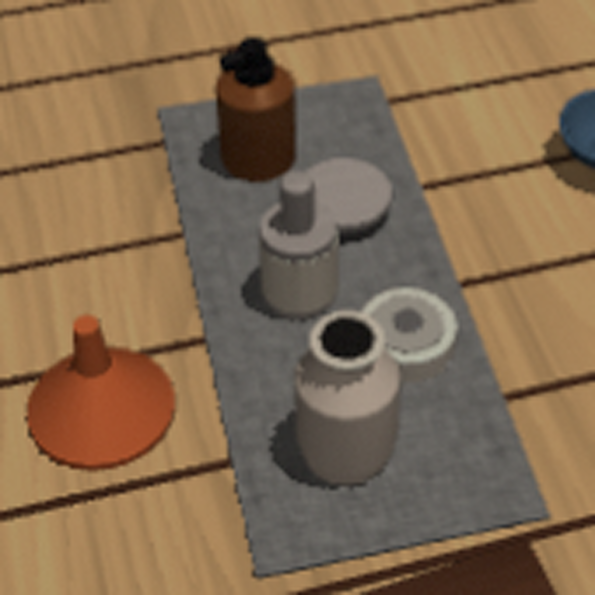

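Run:
```python
from h import *
d=np.load("pics/top.npy",allow_pickle=True).item();s=np.load("pics/side.npy",allow_pickle=True).item()
A=lambda u,v:((u+.5)/4.4-.5+235,(v+.5)/4.4-.5+160)
B=lambda u,v:((u+.5)/3.5-.5+220,(v+.5)/3.5-.5+140)
for n,t,b,z in(("vase",A(655,194),B(347,338),99),("roller",A(403,206),B(297,183),99),("drum",A(402,220),B(298,228),63),("light",A(502,124),B(409,320),27),("tin",A(276,155),B(347,193),23),("bottlebody",A(146,235),B(257,100),67),("funnel",(357,268.5),B(87,323),75)):
    print(n,plane(d,[t],z).round(1)[0],plane(s,[b],z).round(1)[0])
```

```text
vase [ 544.  -145.6   99. ] [ 546.1 -146.9   99. ]
roller [549.2 -25.9  99. ] [550.7 -29.8  99. ]
drum [548.  -25.9  63. ] [550.5 -30.1  63. ]
light [598.7 -83.3  27. ] [601.7 -85.9  27. ]
tin [593.8  34.5  23. ] [597.9  29.8  23. ]
bottlebody [551.3  99.7  67. ] [553.6  84.   67. ]
funnel [416.8 -78.3  75. ] [421.1 -79.3  75. ]
```

The two views agree to about 4 mm: vase ≈ (545,-146), roller ≈ (549,-27), light ≈ (600,-84), dock ≈ (518,348), tray centre ≈ (485,-310) with yaw 3.7°. I'll turn the tool to yaw 0 so that tool x, y, z are world x, down and world y.

>>> play_rows(motion=[{"linear": [0,0,0],"twist": -9.65},{"linear": [0,0,0],"twist": -9.65},{"linear": [0,0,0],"twist": -9.65},{"linear": [0,0,0],"twist": -9.65},{"linear": [0,0,0],"twist": -9.65},{"linear": [0,0,0],"twist": -9.65},{"linear": [0,0,0],"twist": -9.6},{"linear": [25,0,40],"twist": 0},{"linear": [25,0,40],"twist": 0},{"linear": [25,0,40],"twist": 0}], grip=0, force=30)

```text
time: 1.55
tcp_pos: [314.8, -456.2, 213.4]
eef_rot: [-90.0, -0.0, -0.0]
wrist_force: [1.1, 0.5, 0.2]
width: 0.999
```

>>> play_rows(motion=[{"linear": [25,4,34]},{"linear": [25,4,34]},{"linear": [25,4,34]},{"linear": [25,4,34]},{"linear": [25,4,34]},{"linear": [25,4,34]},{"linear": [25,4,34]},{"linear": [25,5,34]},{"linear": [20,5,26]},{"linear": [10,5,12]}])

```text
invalid input at $.motion[0]: expected keys linear, twist
```

>>> play_rows(motion=[{"linear": [25,4,34],"twist": 0},{"linear": [25,4,34],"twist": 0},{"linear": [25,4,34],"twist": 0},{"linear": [25,4,34],"twist": 0},{"linear": [25,4,34],"twist": 0},{"linear": [25,4,34],"twist": 0},{"linear": [25,4,34],"twist": 0},{"linear": [25,5,34],"twist": 0},{"linear": [20,5,26],"twist": 0},{"linear": [10,5,12],"twist": 0}])

```text
time: 2.8
tcp_pos: [545.1, -145.5, 170.3]
eef_rot: [-90.0, -0.0, 0.1]
wrist_force: [-0.4, -0.6, 0.6]
width: 1.002
```

```bash
cat > look.py <<'E'
import sys
from h import *
a=[]
for n,(x0,y0,x1,y1),f in(("top",(235,150,505,300),1.45),("side",(200,130,420,400),1.45)):
    i=r.get_image(n)["pixels"][y0:y1,x0:x1]; a.append(cv2.resize(i,(395,int(395*(y1-y0)/(x1-x0))),interpolation=cv2.INTER_CUBIC))
h=max(x.shape[0] for x in a); cv2.imwrite(sys.argv[1],np.hstack([cv2.copyMakeBorder(x,0,h-x.shape[0],0,0,0) for x in a]))
print(r.get_state()["tcp_pos"].round(1))
E
python3 look.py pics/l1.png
```

```text
[ 544.5 -146.2  169.8]
```

View pics/l1.png

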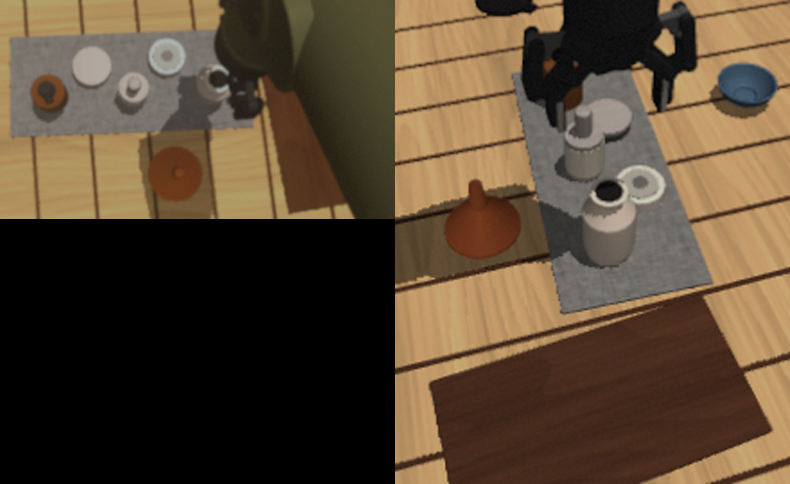

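The gripper hangs above the vase, fingers opening along x, with the light and roller clear of it. Descending.

>>> play_rows(motion=[{"linear": [0,20,0],"twist": 0},{"linear": [0,20,0],"twist": 0},{"linear": [0,20,0],"twist": 0},{"linear": [0,18,0],"twist": 0},{"linear": [0,15,0],"twist": 0},{"linear": [0,12,0],"twist": 0},{"linear": [0,8,0],"twist": 0},{"linear": [0,0,0],"twist": 0}])

```text
time: 3.9
tcp_pos: [544.0, -147.4, 57.0]
eef_rot: [-90.0, 0.0, 0.0]
wrist_force: [-0.3, 0.5, 0.6]
width: 1.0
```

```bash
python3 look.py pics/l2.png
```

```text
[ 544.5 -147.3   57.7]
```

View pics/l2.png

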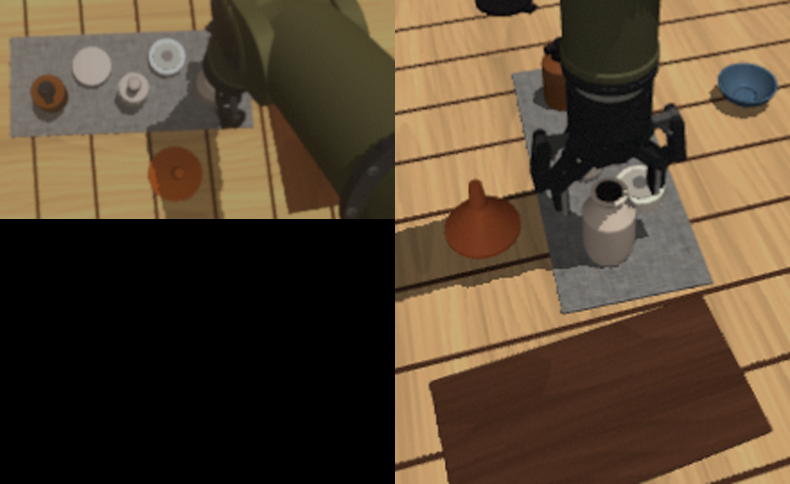

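Run:
```python
from h import *
s=np.load("pics/side.npy",allow_pickle=True).item();d=np.load("pics/top.npy",allow_pickle=True).item()
k=395/220
f=lambda P:((proj(s,P)-[200,130])*k+[395,0]).round(0).tolist()
print("tips",f([[502,-147,40],[587,-147,40]]),"tcp",f([[544.5,-147,57.6]]))
print("vase foot/top",f([[545,-146,3],[545,-146,99]]))
p=((np.array([[562-395,205],[655-395,200]]))/k+[200,130])
for z in(35,45,57):print(z,plane(s,p,z).round(0).tolist())
print(r.get_state()["joint_positions"].round(1))
cv2.imwrite("pics/l3.png",cv2.resize(r.get_image("side")["pixels"][130:300,250:400],None,fx=3.5,fy=3.5,interpolation=cv2.INTER_CUBIC))
```

```text
tips [[567.0, 237.0], [645.0, 219.0]] tcp [[607.0, 217.0]]
vase foot/top [[607.0, 248.0], [607.0, 190.0]]
35 [[508.0, -101.0, 35.0], [607.0, -122.0, 35.0]]
45 [[506.0, -109.0, 45.0], [604.0, -130.0, 45.0]]
57 [[504.0, -118.0, 57.0], [600.0, -139.0, 57.0]]
[ 31.9  35.8 -30.1 106.3  24.8  44.5 -11.6]
```

View pics/l3.png

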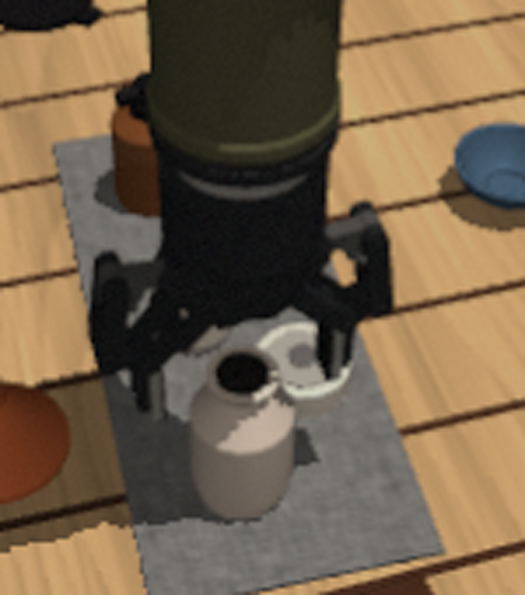

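Run:
```python
from h import *
out=[]
for n,(x0,y0,x1,y1) in(("top",(330,140,450,260)),("side",(260,130,380,250))):
    d=r.get_image(n); np.save(f"pics/{n}2.npy",d,allow_pickle=True)
    i=cv2.resize(d["pixels"][y0:y1,x0:x1],(395,395),interpolation=cv2.INTER_CUBIC); k=395/120
    i=cv2.convertScaleAbs(i,alpha=1.7,beta=15)
    for P,c in(([544.5,-147.3,57.6],(0,0,255)),([502,-147.3,48],(0,255,0)),([587,-147.3,48],(0,255,0)),([545,-146,111],(255,0,0)),([545,-146,99],(0,255,255))):
        u=(proj(d,[P])[0]-[x0,y0])*k; cv2.drawMarker(i,(int(u[0]),int(u[1])),c,cv2.MARKER_CROSS,10,1)
    out.append(i)
cv2.imwrite("pics/l4.png",np.hstack(out))
```

```text
(no output)
```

View pics/l4.png

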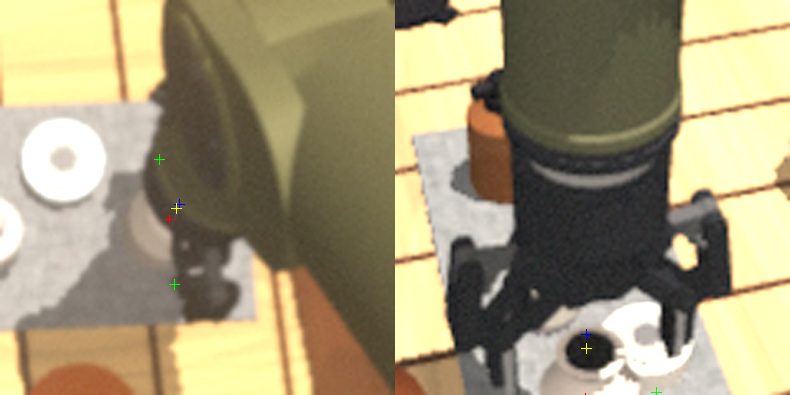

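Run:
```python
from h import *
s=np.load("pics/side2.npy",allow_pickle=True).item();t=np.load("pics/top2.npy",allow_pickle=True).item();k=395/120
for name,d,pts,off in(("side",s,[(499,388),(679,352),(457,330),(715,285)],(260-395/k,130)),("top",t,[(183,312),(205,318),(225,318)],(330,140))):
    c,v=ray(d,np.array(pts)/k+off)
    for y in(-147.3,): print(name,(c+v*((y-c[1])/v[:,1])[:,None]).round(0).tolist())
    print(c.round())
```

```text
side [[496.0, -147.0, 84.0], [599.0, -147.0, 80.0], [476.0, -147.0, 138.0], [616.0, -147.0, 130.0]]
[ 415. -587.  647.]
top [[482.0, -147.0, 68.0], [471.0, -147.0, 144.0], [465.0, -147.0, 204.0]]
[410.   4. 977.]
```

Triangulated across both views, the knuckles and tips sit about 25 mm higher than the reported TCP z suggests (tips at about z 70, body clear of the lip). I'll creep down and watch the force.

>>> play_rows(motion=[{"linear": [0,3,0],"twist": 0},{"linear": [0,3,0],"twist": 0},{"linear": [0,3,0],"twist": 0},{"linear": [0,0,0],"twist": 0}])

```text
time: 4.65
tcp_pos: [543.9, -147.3, 48.0]
eef_rot: [-90.0, 0.0, 0.0]
wrist_force: [-0.4, -0.5, 0.3]
width: 1.003
```

>>> play_rows(motion=[{"linear": [0,2,0],"twist": 0},{"linear": [0,1,0],"twist": 0},{"linear": [0,0,0],"twist": 0}])

```text
time: 5.03
tcp_pos: [544.1, -147.3, 45.3]
eef_rot: [-90.0, 0.0, 0.0]
wrist_force: [0.3, -0.6, -0.1]
width: 0.999
```

```bash
cat > tip.py <<'E'
import sys
from h import *
st=r.get_state(); print(st["tcp_pos"].round(1),st["wrist_force"].round(1),st["width"].round(3))
y0=float(sys.argv[2])
s=r.get_image("side"); np.save("pics/side3.npy",s,allow_pickle=True)
i=cv2.convertScaleAbs(cv2.resize(s["pixels"][140:290,240:400],None,fx=3.5,fy=3.5,interpolation=cv2.INTER_CUBIC),alpha=1.6,beta=15)
for z in (20,40,60,80,100):
  for x in (-57,57):
    u=(proj(s,[[st["tcp_pos"][0]+x,y0,z]])[0]-[240,140])*3.5; cv2.putText(i,"+%d"%z,(int(u[0])-4,int(u[1])+4),0,.35,(0,0,255),1)
cv2.imwrite(sys.argv[1],i)
E
python3 tip.py pics/l5.png -158
```

```text
Traceback (most recent call last):
  File "tip.py", line 3, in <module>
    st=r.get_state(); print(st["tcp_pos"].round(1),st["wrist_force"].round(1),st["width"].round(3))
                                                                              ^^^^^^^^^^^^^^^^^
AttributeError: 'float' object has no attribute 'round'
```

```bash
sed -i 's/st\["width"\].round(3)/st["width"]/' tip.py; python3 tip.py pics/l5.png -158
```

```text
[ 544.1 -147.3   45.3] [ 0.3 -0.6 -0.1] 0.9992554672173373
```

View pics/l5.png

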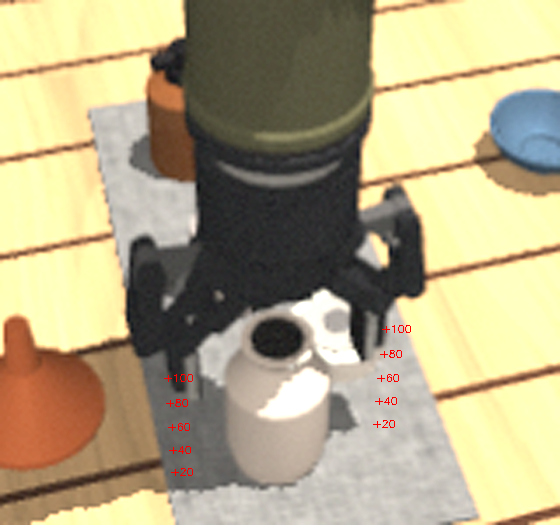

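No contact, though by the reported numbers the body should already touch the lip. The picture shows the fingertips around lip height (left tip (180,390), right (375,350), lip at (278,338)). I'll keep descending in small monitored steps.

>>> play_rows(motion=[{"linear": [0,2,0],"twist": 0},{"linear": [0,2,0],"twist": 0},{"linear": [0,1,0],"twist": 0},{"linear": [0,0,0],"twist": 0}])

```text
time: 5.58
tcp_pos: [544.1, -147.4, 40.3]
eef_rot: [-90.0, 0.0, 0.0]
wrist_force: [-1.0, 0.8, -0.4]
width: 1.001
```

>>> play_rows(motion=[{"linear": [0,2,0],"twist": 0},{"linear": [0,2,0],"twist": 0},{"linear": [0,1,0],"twist": 0},{"linear": [0,0,0],"twist": 0}])

```text
time: 6.08
tcp_pos: [544.1, -147.3, 35.3]
eef_rot: [-90.0, 0.0, 0.0]
wrist_force: [0.1, -0.4, -0.6]
width: 1.002
```

Run:
```python
from h import *
st=r.get_state(); print(st["tcp_pos"].round(1),st["wrist_force"].round(1)); print(st["joint_efforts"].round(1))
out=[]
for n,(x0,y0,x1,y1) in(("top",(320,150,440,270)),("side",(260,160,380,280))):
    d=r.get_image(n); np.save(f"pics/{n}4.npy",d,allow_pickle=True)
    i=cv2.convertScaleAbs(cv2.resize(d["pixels"][y0:y1,x0:x1],(395,395),interpolation=cv2.INTER_CUBIC),alpha=2.6,beta=25); out.append(i)
cv2.imwrite("pics/l6.png",np.hstack(out))
```

```text
[ 544.1 -147.3   35.3] [ 0.1 -0.4 -0.6]
[ -0.  -60.6  -6.6 -16.5   0.   -0.   -0. ]
```

View pics/l6.png

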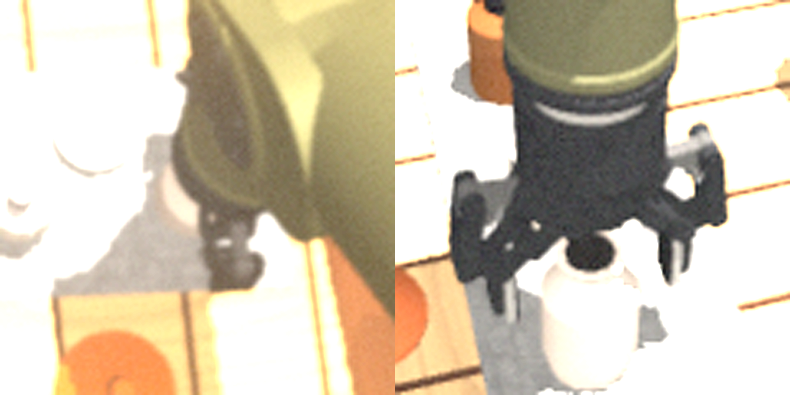

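Run:
```python
from h import *
t=np.load("pics/top4.npy",allow_pickle=True).item();s=np.load("pics/side4.npy",allow_pickle=True).item();k=395/120
# for each candidate y,z offset: project nominal points
def f(P):
    a=(proj(t,P)-[320,150])*k; b=(proj(s,P)-[260,160])*k+[395,0]; return np.c_[a,b].round(0)
for y in(-147,-120,-165):
  for z in(40,60,80,100,120,140):
    print(y,z,f([[488,y,z],[544,y,z]]).tolist())
for a,b in(((237,275),(470,230)),((237,285),(460,270)),((237,285),(465,180)),((205,285),(500,310)),((250,285),(465,180))):
    c1,v1=ray(t,[np.array(a)/k+[320,150]]);c2,v2=ray(s,[(np.array(b)-[395,0])/k+[260,160]])
    x=np.linalg.lstsq(np.c_[v1[0],-v2[0]],c2-c1,rcond=None)[0];p,q=c1+v1[0]*x[0],c2+v2[0]*x[1];print(a,b,((p+q)/2).round(),np.linalg.norm(p-q).round())
```

```text
-147 40 [[208.0, 274.0, 489.0, 341.0], [198.0, 191.0, 585.0, 319.0]]
-147 60 [[212.0, 271.0, 487.0, 319.0], [202.0, 186.0, 585.0, 297.0]]
-147 80 [[217.0, 267.0, 485.0, 297.0], [207.0, 181.0, 585.0, 274.0]]
-147 100 [[222.0, 264.0, 483.0, 273.0], [211.0, 176.0, 585.0, 251.0]]
-147 120 [[227.0, 261.0, 481.0, 249.0], [216.0, 171.0, 585.0, 226.0]]
-147 140 [[233.0, 257.0, 479.0, 223.0], [221.0, 165.0, 585.0, 201.0]]
-120 40 [[168.0, 277.0, 478.0, 304.0], [158.0, 195.0, 572.0, 283.0]]
-120 60 [[172.0, 274.0, 476.0, 282.0], [162.0, 190.0, 572.0, 261.0]]
-120 80 [[175.0, 271.0, 474.0, 259.0], [165.0, 185.0, 571.0, 238.0]]
-120 100 [[179.0, 268.0, 472.0, 236.0], [169.0, 180.0, 571.0, 215.0]]
-120 120 [[184.0, 265.0, 470.0, 211.0], [173.0, 175.0, 571.0, 190.0]]
-120 140 [[188.0, 261.0, 468.0, 186.0], [177.0, 169.0, 571.0, 164.0]]
-165 40 [[235.0, 271.0, 496.0, 366.0], [224.0, 189.0, 593.0, 343.0]]
-165 60 [[240.0, 268.0, 495.0, 345.0], [229.0, 184.0, 594.0, 322.0]]
-165 80 [[245.0, 265.0, 493.0, 322.0], [234.0, 179.0, 594.0, 299.0]]
-165 100 [[251.0, 262.0, 491.0, 299.0], [240.0, 174.0, 594.0, 276.0]]
-165 120 [[256.0, 258.0, 489.0, 275.0], [245.0, 168.0, 595.0, 251.0]]
-165 140 [[263.0, 254.0, 487.0, 249.0], [251.0, 163.0, 595.0, 226.0]]
(237, 275) (470, 230) [ 480. -149.  138.] 5.0
(237, 285) (460, 270) [ 474. -152.  113.] 2.0
(237, 285) (465, 180) [ 476. -143.  169.] 14.0
(205, 285) (500, 310) [ 488. -142.   59.] 17.0
(250, 285) (465, 180) [ 475. -149.  176.] 14.0
```

Triangulation puts the tool at the right x and y, with the fingertips near z≈70, about 45 mm above what the TCP reading implies. I'll trust the pictures and go down with force checks.

>>> play_rows(motion=[{"linear": [0,2,0],"twist": 0},{"linear": [0,2,0],"twist": 0},{"linear": [0,2,0],"twist": 0},{"linear": [0,2,0],"twist": 0},{"linear": [0,2,0],"twist": 0},{"linear": [0,2,0],"twist": 0},{"linear": [0,0,0],"twist": 0}])

```text
time: 7.05
tcp_pos: [544.1, -147.3, 23.2]
eef_rot: [-90.0, 0.0, 0.0]
wrist_force: [-0.3, 0.8, -0.6]
width: 1.002
```

Run:
```python
from h import *
s=r.get_image("side");np.save("pics/side5.npy",s,allow_pickle=True)
g=cv2.absdiff(s["pixels"],np.load("pics/side4.npy",allow_pickle=True).item()["pixels"])
# shift of gripper between the two frames
a=np.load("pics/side4.npy",allow_pickle=True).item()["pixels"];tpl=a[195:255,275:300]
R=cv2.matchTemplate(s["pixels"][180:280,260:320],tpl,cv2.TM_CCOEFF_NORMED);print(cv2.minMaxLoc(R),"ref loc (15,15)")
st=r.get_state();print(st["tcp_pos"].round(1),st["wrist_force"].round(1),st["joint_positions"].round(2))
```

```text
(-0.5758815407752991, 0.9461985230445862, (35, 40), (15, 20)) ref loc (15,15)
[ 544.1 -147.3   23.3] [-0.3 -0.7 -0.1] [ 30.57  38.37 -28.25 107.99  26.98  40.35 -13.48]
```

>>> play_rows(motion=[{"linear": [0,2,0],"twist": 0},{"linear": [0,2,0],"twist": 0},{"linear": [0,2,0],"twist": 0},{"linear": [0,2,0],"twist": 0},{"linear": [0,2,0],"twist": 0},{"linear": [0,2,0],"twist": 0},{"linear": [0,2,0],"twist": 0},{"linear": [0,0,0],"twist": 0}])

```text
time: 8.1
tcp_pos: [544.0, -147.4, 9.2]
eef_rot: [-90.0, 0.0, 0.0]
wrist_force: [-0.1, -0.3, -0.2]
width: 1.0
```

```bash
python3 tip.py pics/l7.png -147
```

```text
[ 544.  -147.4    9.2] [-0.1 -0.3 -0.2] 0.9997688615413223
```

View pics/l7.png

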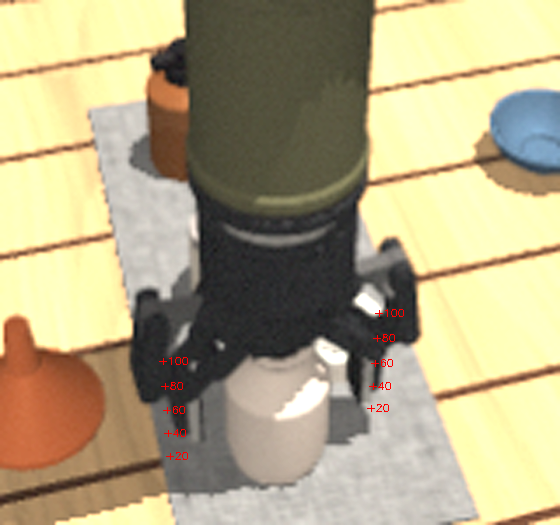

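The tips are now around z≈35 beside the belly, with the body just above the lip. The real tool height is about 40 mm above the reading. Closing.

>>> play_rows(motion=[{"linear": [0,0,0],"twist": 0},{"linear": [0,0,0],"twist": 0},{"linear": [0,0,0],"twist": 0},{"linear": [0,0,0],"twist": 0},{"linear": [0,0,0],"twist": 0},{"linear": [0,0,0],"twist": 0},{"linear": [0,0,0],"twist": 0},{"linear": [0,0,0],"twist": 0}], grip=255, force=40)

```text
time: 9.15
tcp_pos: [544.4, -147.4, 9.8]
eef_rot: [-90.0, -0.0, 0.0]
wrist_force: [-1.1, 0.8, 5.0]
width: 0.648
```

Width 0.648 is 55 mm, so the vase is held. Lifting.

>>> play_rows(motion=[{"linear": [0,-5,0],"twist": 0},{"linear": [0,-10,0],"twist": 0},{"linear": [0,-20,0],"twist": 0},{"linear": [0,-25,0],"twist": 0},{"linear": [0,-25,0],"twist": 0},{"linear": [0,-20,0],"twist": 0},{"linear": [0,-10,0],"twist": 0},{"linear": [0,0,0],"twist": 0}])

```text
time: 10.15
tcp_pos: [544.3, -147.5, 124.9]
eef_rot: [-90.0, -0.1, -0.0]
wrist_force: [-0.7, -0.2, -2.4]
width: 0.645
```

>>> play_rows(motion=[{"linear": [0,0,-10],"twist": 0},{"linear": [0,0,-18],"twist": 0},{"linear": [0,0,-22],"twist": 0},{"linear": [0,0,-22],"twist": 0},{"linear": [0,0,-22],"twist": 0},{"linear": [0,0,-22],"twist": 0},{"linear": [0,0,-20],"twist": 0},{"linear": [0,0,-14],"twist": 0},{"linear": [0,0,-8],"twist": 0},{"linear": [0,0,0],"twist": 0}])

```text
time: 11.4
tcp_pos: [544.2, -305.5, 124.3]
eef_rot: [-90.0, 0.0, -0.0]
wrist_force: [-0.9, -0.2, -2.5]
width: 0.646
```

```bash
python3 tip.py pics/l8.png -305
python3 - <<'E'
from h import *
s=r.get_image("side");np.save("pics/side6.npy",s,allow_pickle=True)
i=cv2.convertScaleAbs(cv2.resize(s["pixels"][130:400,200:440],None,fx=2.2,fy=2.2),alpha=1.6,beta=15)
p=r.get_state()["tcp_pos"]
for z in(60,100,115,200):
    u=(proj(s,[[p[0],p[1],z]])[0]-[200,130])*2.2; cv2.putText(i,"+%d"%z,(int(u[0])-4,int(u[1])+4),0,.35,(0,0,255),1)
cv2.imwrite("pics/l8.png",i)
E
```

```text
[ 544.2 -305.5  124.3] [-0.9 -0.2 -2.5] 0.6457643379976918
```

View pics/l8.png

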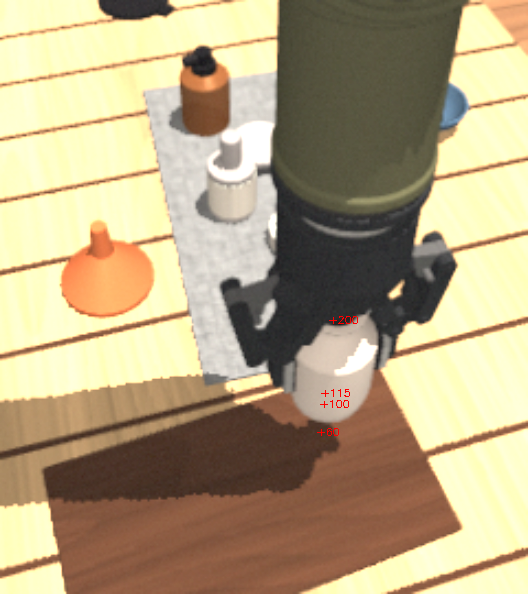

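The vase hangs upright below the gripper, over the far end of the tray. Setting it down.

>>> play_rows(motion=[{"linear": [0,15,0],"twist": 0},{"linear": [0,25,0],"twist": 0},{"linear": [0,25,0],"twist": 0},{"linear": [0,20,0],"twist": 0},{"linear": [0,12,0],"twist": 0},{"linear": [0,6,0],"twist": 0},{"linear": [0,4,0],"twist": 0},{"linear": [0,2,0],"twist": 0},{"linear": [0,2,0],"twist": 0},{"linear": [0,0,0],"twist": 0}])

```text
time: 12.75
tcp_pos: [544.2, -305.5, 13.6]
eef_rot: [-90.0, -0.0, 0.0]
wrist_force: [-0.2, 0.3, -2.1]
width: 0.645
```

>>> play_rows(motion=[{"linear": [0,0.7,0],"twist": 0},{"linear": [0,0.7,0],"twist": 0},{"linear": [0,0,0],"twist": 0}])

```text
time: 13.12
tcp_pos: [544.4, -305.5, 12.8]
eef_rot: [-90.0, -0.0, 0.0]
wrist_force: [-2.7, 0.8, 5.1]
width: 0.645
```

Contact: the tray is about 3 mm above the liner, as expected. Releasing and rising.

>>> play_rows(motion=[{"linear": [0,0,0],"twist": 0},{"linear": [0,0,0],"twist": 0},{"linear": [0,0,0],"twist": 0},{"linear": [0,0,0],"twist": 0},{"linear": [0,0,0],"twist": 0},{"linear": [0,0,0],"twist": 0},{"linear": [0,-10,0],"twist": 0},{"linear": [0,-30,0],"twist": 0},{"linear": [0,-40,0],"twist": 0},{"linear": [0,-40,0],"twist": 0}], grip=0)

```text
time: 14.38
tcp_pos: [544.2, -305.2, 133.9]
eef_rot: [-90.0, -0.0, 0.0]
wrist_force: [-0.0, 0.5, 0.0]
width: 1.003
```

>>> play_rows(motion=[{"linear": [0,0,35],"twist": 0},{"linear": [0,0,40],"twist": 0},{"linear": [1,0,40],"twist": 0},{"linear": [1,0,40],"twist": 0},{"linear": [1,0,40],"twist": 0},{"linear": [1,0,40],"twist": 0},{"linear": [1,0,30],"twist": 0},{"linear": [0,0,13],"twist": 0},{"linear": [0,0,0],"twist": 0}])

```text
time: 15.5
tcp_pos: [549.3, -27.2, 132.4]
eef_rot: [-90.0, -0.0, 0.1]
wrist_force: [1.2, -0.6, 0.2]
width: 1.001
```

Run:
```python
from h import *
s=r.get_image("side");d=r.get_image("top");np.save("pics/side7.npy",s,allow_pickle=True)
print(r.get_state()["tcp_pos"].round(1),r.get_state()["wrist_force"].round(1))
i=cv2.convertScaleAbs(cv2.resize(s["pixels"][100:400,200:440],None,fx=2,fy=2),alpha=1.6,beta=15)
p=r.get_state()["tcp_pos"]
cv2.imwrite("pics/l9.png",i)
# vase position by lip hole (dark) in top
k=proj(d,[[544,-305,102]])[0];print("vase exp top px",k, d["pixels"][int(k[1]),int(k[0])])
k=proj(s,[[544,-305,102]])[0];print("side px",k,s["pixels"][int(k[1]),int(k[0])]); x,y=map(int,k)
hole=(cv2.cvtColor(s["pixels"][y-14:y+14,x-20:x+20],cv2.COLOR_BGR2GRAY)); n=cv2.connectedComponentsWithStats((hole<25).astype(np.uint8)); print(n[2],n[3])
```

```text
[549.2 -29.  132. ] [ 0.4 -0.1 -0.6]
vase exp top px [458.66641566 196.59214121] [31 43 51]
side px [346.86835549 313.11211391] [22 25 25]
[[  0   0  40  28 988]
 [ 14   6  16  15 122]
 [ 28  13   3   5   9]
 [ 23  21   1   1   1]] [[19.26518219 13.5       ]
 [20.66393443 13.3442623 ]
 [29.11111111 14.77777778]
 [23.         21.        ]]
```

The vase hole shows within a pixel of the expected place, so it stands. Now down on the roller.

>>> play_rows(motion=[{"linear": [0,20,0],"twist": 0},{"linear": [0,20,0],"twist": 0},{"linear": [0,20,0],"twist": 0},{"linear": [0,20,0],"twist": 0},{"linear": [0,15,0],"twist": 0},{"linear": [0,10,0],"twist": 0},{"linear": [0,10,0],"twist": 0},{"linear": [0,5,0],"twist": 0},{"linear": [0,2,0],"twist": 0},{"linear": [0,0,0],"twist": 0}])

```text
time: 16.85
tcp_pos: [549.3, -27.3, 10.2]
eef_rot: [-90.0, -0.0, 0.0]
wrist_force: [0.0, 0.6, -0.8]
width: 1.002
```

>>> play_rows(motion=[{"linear": [0,0,0],"twist": 0},{"linear": [0,0,0],"twist": 0},{"linear": [0,0,0],"twist": 0},{"linear": [0,0,0],"twist": 0},{"linear": [0,0,0],"twist": 0},{"linear": [0,0,0],"twist": 0},{"linear": [0,0,0],"twist": 0},{"linear": [0,0,0],"twist": 0}], grip=255)

```text
time: 17.85
tcp_pos: [549.4, -27.4, 10.4]
eef_rot: [-90.0, -0.0, 0.0]
wrist_force: [-0.8, 0.4, 6.2]
width: 0.527
```

>>> play_rows(motion=[{"linear": [0,-5,0],"twist": 0},{"linear": [0,-10,0],"twist": 0},{"linear": [0,-20,0],"twist": 0},{"linear": [0,-25,0],"twist": 0},{"linear": [0,-25,0],"twist": 0},{"linear": [0,-20,0],"twist": 0},{"linear": [0,-15,0],"twist": 0},{"linear": [0,0,0],"twist": 0}])

```text
time: 18.85
tcp_pos: [549.7, -27.3, 131.0]
eef_rot: [-90.0, -0.1, -0.0]
wrist_force: [0.2, -0.3, -1.8]
width: 0.531
```

>>> play_rows(motion=[{"linear": [-5,0,-12],"twist": 0},{"linear": [-10,0,-24],"twist": 0},{"linear": [-16,0,-36],"twist": 0},{"linear": [-18,0,-40],"twist": 0},{"linear": [-20,0,-44],"twist": 0},{"linear": [-20,0,-44],"twist": 0},{"linear": [-18,0,-40],"twist": 0},{"linear": [-14,0,-28],"twist": 0},{"linear": [-8,0,-18],"twist": 0},{"linear": [0,0,0],"twist": 0}])

```text
time: 20.1
tcp_pos: [419.0, -314.6, 129.3]
eef_rot: [-90.0, 0.1, -0.2]
wrist_force: [1.1, 0.1, -2.1]
width: 0.526
```

>>> play_rows(motion=[{"linear": [0,15,0],"twist": 0},{"linear": [0,25,0],"twist": 0},{"linear": [0,25,0],"twist": 0},{"linear": [0,20,0],"twist": 0},{"linear": [0,15,0],"twist": 0},{"linear": [0,8,0],"twist": 0},{"linear": [0,4,0],"twist": 0},{"linear": [0,2,0],"twist": 0},{"linear": [0,1,0],"twist": 0},{"linear": [0,0,0],"twist": 0}])

```text
time: 21.35
tcp_pos: [420.3, -313.5, 15.3]
eef_rot: [-90.0, -0.0, -0.0]
wrist_force: [0.3, -0.7, -2.6]
width: 0.528
```

>>> play_rows(motion=[{"linear": [0,0.8,0],"twist": 0},{"linear": [0,0.7,0],"twist": 0},{"linear": [0,0.5,0],"twist": 0},{"linear": [0,0,0],"twist": 0}])

```text
time: 21.85
tcp_pos: [420.2, -313.5, 13.4]
eef_rot: [-90.0, -0.0, 0.0]
wrist_force: [-1.0, 0.7, 4.9]
width: 0.528
```

>>> play_rows(motion=[{"linear": [0,0,0],"twist": 0},{"linear": [0,0,0],"twist": 0},{"linear": [0,0,0],"twist": 0},{"linear": [0,0,0],"twist": 0},{"linear": [0,0,0],"twist": 0},{"linear": [0,0,0],"twist": 0},{"linear": [0,-10,0],"twist": 0},{"linear": [0,-30,0],"twist": 0},{"linear": [0,-40,0],"twist": 0},{"linear": [0,-35,0],"twist": 0}], grip=0)

```text
time: 23.1
tcp_pos: [420.3, -313.2, 130.0]
eef_rot: [-90.0, -0.0, 0.0]
wrist_force: [-0.7, -0.7, 0.1]
width: 0.997
```

>>> play_rows(motion=[{"linear": [0,0,44],"twist": 0},{"linear": [0,0,44],"twist": 0},{"linear": [15,0,44],"twist": 0},{"linear": [30,0,44],"twist": 0},{"linear": [40,0,44],"twist": 0},{"linear": [40,0,9],"twist": 0},{"linear": [35,10,0],"twist": 0},{"linear": [20,15,0],"twist": 0},{"linear": [0,20,0],"twist": 0},{"linear": [0,20,0],"twist": 0}])

```text
time: 24.35
tcp_pos: [600.4, -84.2, 62.9]
eef_rot: [-90.0, -0.0, 0.0]
wrist_force: [0.5, -0.2, 1.0]
width: 1.003
```

Run:
```python
from h import *
s=r.get_image("side");d=r.get_image("top")
np.save("pics/side8.npy",s,allow_pickle=True)
st=r.get_state();print(st["tcp_pos"].round(1),st["joint_positions"].round(1))
i=cv2.convertScaleAbs(cv2.resize(s["pixels"][100:400,200:440],None,fx=2,fy=2),alpha=1.6,beta=15)
j=cv2.convertScaleAbs(cv2.resize(d["pixels"][140:310,300:500],None,fx=1.5,fy=1.5),alpha=1.6,beta=15)
c=np.zeros((600,780,3),np.uint8);c[:,:480]=i;c[:255,480:780]=j
cv2.imwrite("pics/l10.png",c)
```

```text
[598.8 -84.4  61.6] [ 24.6  38.6 -31.1  99.6  25.2  49.1 -17.8]
```

View pics/l10.png

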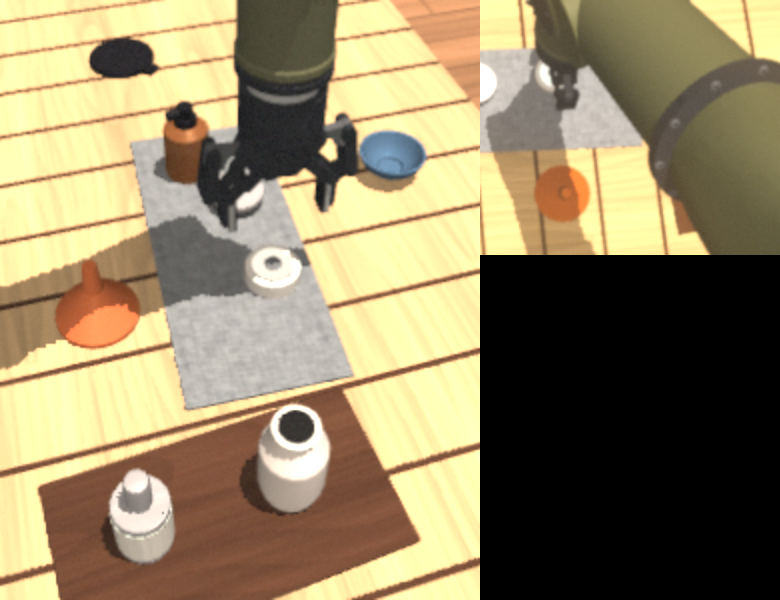

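The vase and roller both stand on the tray: vase at (293,460), roller at (143,520). The light is at (273,268), below the open gripper. Descending over it.

>>> play_rows(motion=[{"linear": [0,15,0],"twist": 0},{"linear": [0,15,0],"twist": 0},{"linear": [0,15,0],"twist": 0},{"linear": [0,10,0],"twist": 0},{"linear": [0,8,0],"twist": 0},{"linear": [0,5,0],"twist": 0},{"linear": [0,2,0],"twist": 0},{"linear": [0,0,0],"twist": 0}])

```text
time: 25.45
tcp_pos: [600.3, -84.4, -6.9]
eef_rot: [-90.0, -0.0, 0.0]
wrist_force: [-0.3, -0.0, 0.2]
width: 0.996
```

>>> play_rows(motion=[{"linear": [0,1,0],"twist": 0},{"linear": [0,1,0],"twist": 0},{"linear": [0,1,0],"twist": 0},{"linear": [0,1,0],"twist": 0},{"linear": [0,0,0],"twist": 0}])

```text
time: 26.08
tcp_pos: [600.1, -84.3, -11.1]
eef_rot: [-90.0, 0.0, 0.0]
wrist_force: [-0.2, 0.2, -0.2]
width: 0.999
```

Run:
```python
from h import *
s=r.get_image("side");np.save("pics/side9.npy",s,allow_pickle=True)
p=r.get_state()["tcp_pos"];print(p.round(1))
i=cv2.convertScaleAbs(cv2.resize(s["pixels"][160:270,280:400],None,fx=5,fy=5,interpolation=cv2.INTER_CUBIC),alpha=1.7,beta=15)
for z in(0,10,20,30,40):
  for x in(-66,66):
    u=(proj(s,[[p[0]+x,p[1],z]])[0]-[280,160])*5; cv2.putText(i,"+%d"%z,(int(u[0])-4,int(u[1])+4),0,.35,(0,0,255),1)
cv2.imwrite("pics/l11.png",i)
```

```text
[600.1 -84.4 -11.1]
```

View pics/l11.png

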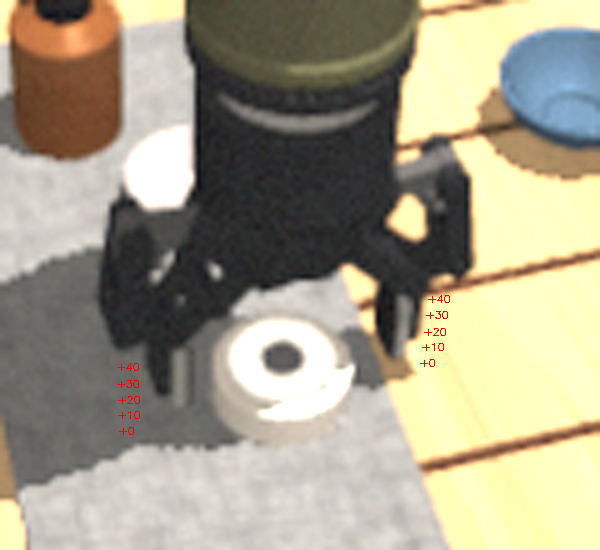

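The tips are at z≈15 on both sides of the light. I'll go 5 mm lower and close gently.

>>> play_rows(motion=[{"linear": [0,1,0],"twist": 0},{"linear": [0,1,0],"twist": 0},{"linear": [0,1,0],"twist": 0},{"linear": [0,1,0],"twist": 0},{"linear": [0,1,0],"twist": 0},{"linear": [0,0,0],"twist": 0}])

```text
time: 26.88
tcp_pos: [600.1, -84.4, -16.1]
eef_rot: [-90.0, 0.0, 0.0]
wrist_force: [-0.1, 0.0, -0.3]
width: 0.999
```

>>> play_rows(motion=[{"linear": [0,0,0],"twist": 0},{"linear": [0,0,0],"twist": 0},{"linear": [0,0,0],"twist": 0},{"linear": [0,0,0],"twist": 0},{"linear": [0,0,0],"twist": 0},{"linear": [0,0,0],"twist": 0},{"linear": [0,0,0],"twist": 0}], grip=255)

```text
time: 27.75
tcp_pos: [600.3, -84.4, -15.6]
eef_rot: [-90.0, -0.0, 0.0]
wrist_force: [-2.1, -0.2, 5.0]
width: 0.663
```

>>> play_rows(motion=[{"linear": [0,-5,0],"twist": 0},{"linear": [0,-15,0],"twist": 0},{"linear": [0,-25,0],"twist": 0},{"linear": [0,-30,0],"twist": 0},{"linear": [0,-30,0],"twist": 0},{"linear": [0,-25,0],"twist": 0},{"linear": [0,-10,0],"twist": 0},{"linear": [0,0,0],"twist": 0}])

```text
time: 28.75
tcp_pos: [600.4, -84.4, 124.6]
eef_rot: [-90.0, -0.1, -0.0]
wrist_force: [0.5, -0.6, -1.9]
width: 0.663
```

Run:
```python
from h import *
for n,f,(x0,y0,x1,y1),thr in(("top","top",(135,210,195,270),40),("side","side",(235,110,290,145),30)):
    d=np.load(f"pics/{f}.npy",allow_pickle=True).item();g=cv2.cvtColor(d["pixels"],cv2.COLOR_BGR2GRAY)[y0:y1,x0:x1]
    t,m=cv2.threshold(g,0,255,cv2.THRESH_BINARY_INV+cv2.THRESH_OTSU)
    m=(g<55).astype(np.uint8)*255
    c=max(cv2.findContours(m,cv2.RETR_EXTERNAL,cv2.CHAIN_APPROX_NONE)[0],key=cv2.contourArea).reshape(-1,2)+[x0,y0]
    P=plane(d,c,6)[:,:2]
    # robust circle fit (cable stub as outlier)
    from scipy.optimize import least_squares
    q=least_squares(lambda p:np.hypot(*(P-p[:2]).T)-45-p[2],[520,348,0],loss="soft_l1",f_scale=1.5).x
    print(n,t,q.round(1),cv2.contourArea(c.astype(np.int32)))
```

```text
top 86.0 [518.3 349.   -2.9] 1069.0
side 76.0 [521.6 345.5   0.9] 490.0
```

>>> play_rows(motion=[{"linear": [-4,0,20],"twist": 0},{"linear": [-8,0,40],"twist": 0},{"linear": [-9,0,48],"twist": 0},{"linear": [-9,0,50],"twist": 0},{"linear": [-9,0,50],"twist": 0},{"linear": [-9,0,50],"twist": 0},{"linear": [-9,0,50],"twist": 0},{"linear": [-9,0,50],"twist": 0},{"linear": [-9,0,46],"twist": 0},{"linear": [-5,0,28],"twist": 0}])

```text
time: 30.0
tcp_pos: [516.7, 351.9, 122.9]
eef_rot: [-89.9, 0.2, 0.3]
wrist_force: [1.1, 0.2, -0.9]
width: 0.663
```

>>> play_rows(motion=[{"linear": [0,15,0],"twist": 0},{"linear": [0,30,0],"twist": 0},{"linear": [0,30,0],"twist": 0},{"linear": [0,25,0],"twist": 0},{"linear": [0,10,0],"twist": 0},{"linear": [0,5,0],"twist": 0},{"linear": [0,0,0],"twist": 0},{"linear": [0,0,0],"twist": 0}])

```text
time: 31.0
tcp_pos: [520.5, 348.0, 9.9]
eef_rot: [-90.0, -0.1, -0.0]
wrist_force: [-0.3, 0.3, -0.5]
width: 0.66
```

Run:
```python
from h import *
s=r.get_image("side");d=r.get_image("top")
np.save("pics/side10.npy",s,allow_pickle=True);np.save("pics/top10.npy",d,allow_pickle=True)
st=r.get_state();p=st["tcp_pos"];print(p.round(1),st["wrist_force"].round(1))
k=proj(s,[[520,347,30]])[0].astype(int);i=cv2.convertScaleAbs(cv2.resize(s["pixels"][k[1]-45:k[1]+35,k[0]-50:k[0]+50],None,fx=4,fy=4,interpolation=cv2.INTER_CUBIC),alpha=1.7,beta=15)
q=proj(d,[[520,347,30]])[0].astype(int);j=cv2.convertScaleAbs(cv2.resize(d["pixels"][q[1]-40:q[1]+40,q[0]-45:q[0]+50],None,fx=4,fy=4,interpolation=cv2.INTER_CUBIC),alpha=1.7,beta=15)
print(k,q)
cv2.imwrite("pics/l12.png",np.hstack([i,j]))
```

```text
[520.5 347.9   9.8] [ 0.   0.2 -0.7]
[259 120] [160 238]
```

View pics/l12.png

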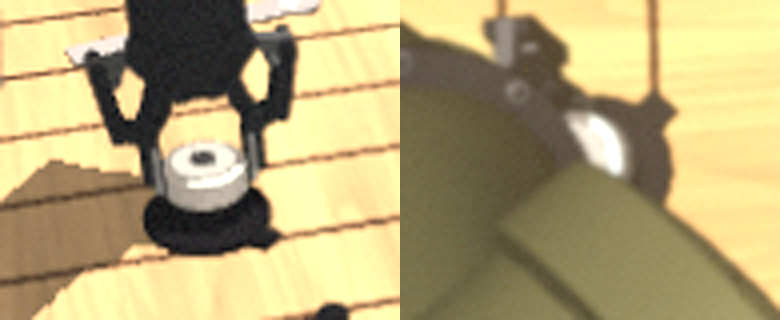

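The light is held level above the pad: light at (205,175), pad at (207,220) in the side crop. Lowering.

>>> play_rows(motion=[{"linear": [0,8,0],"twist": 0},{"linear": [0,6,0],"twist": 0},{"linear": [0,3,0],"twist": 0},{"linear": [0,1,0],"twist": 0},{"linear": [0,1,0],"twist": 0},{"linear": [0,1,0],"twist": 0},{"linear": [0,0,0],"twist": 0}])

```text
time: 31.98
tcp_pos: [520.2, 347.7, -10.6]
eef_rot: [-90.0, -0.0, 0.0]
wrist_force: [-0.4, -0.6, 2.7]
width: 0.666
```

Run:
```python
from h import *
print(r.get_state()["tcp_pos"].round(1))
s=r.get_image("side")
hsv=cv2.cvtColor(s["pixels"],cv2.COLOR_BGR2HSV)
k=proj(s,[[520.5,348,22]])[0];print("expected",k);x,y=map(int,k)
m=((hsv[...,1]<50)&(hsv[...,2]>85)).astype(np.uint8)
n=cv2.connectedComponentsWithStats(m[y-15:y+18,x-22:x+22]);print([(a.tolist(),(c+[x-22,y-15]).round(1)) for a,c in zip(n[2],n[3])])
```

```text
[520.2 347.7 -10.6]
expected [259.66076108 123.21632733]
[([0, 0, 44, 33, 1206], array([258. , 123.8])), ([14, 9, 20, 16, 246], array([260.7, 124.8]))]
```

Contact with the pad (force rose from -0.7 to +2.7 N). Releasing, rising and measuring.

>>> play_rows(motion=[{"linear": [0,0,0],"twist": 0},{"linear": [0,0,0],"twist": 0},{"linear": [0,0,0],"twist": 0},{"linear": [0,0,0],"twist": 0},{"linear": [0,0,0],"twist": 0},{"linear": [0,-5,0],"twist": 0},{"linear": [0,-25,0],"twist": 0},{"linear": [0,-40,0],"twist": 0},{"linear": [0,-50,0],"twist": 0},{"linear": [0,-30,0],"twist": 0}], grip=0)

```text
time: 33.28
tcp_pos: [520.6, 348.3, 142.0]
eef_rot: [-89.9, -0.1, 0.0]
wrist_force: [0.6, -0.2, -0.3]
width: 0.996
```

>>> play_rows(motion=[{"linear": [0,0,-50],"twist": 0},{"linear": [0,0,-50],"twist": 0},{"linear": [0,0,-50],"twist": 0},{"linear": [0,0,-50],"twist": 0},{"linear": [0,0,-50],"twist": 0},{"linear": [0,0,-50],"twist": 0},{"linear": [0,0,-50],"twist": 0},{"linear": [-5,0,-50],"twist": 0},{"linear": [-5,0,-50],"twist": 0},{"linear": [-5,0,-50],"twist": 0}])

```text
time: 34.52
tcp_pos: [505.0, -154.0, 139.5]
eef_rot: [-90.0, -0.0, 0.0]
wrist_force: [0.3, 0.4, 0.4]
width: 1.003
```

Run:
```python
from h import *
from scipy.optimize import least_squares
st=r.get_state();print(st["tcp_pos"].round(1),st["time"])
for n,(x0,y0,x1,y1) in(("top",(135,205,200,275)),("side",(235,100,290,145))):
    d=r.get_image(n);np.save(f"pics/{n}11.npy",d,allow_pickle=True);I=d["pixels"][y0:y1,x0:x1];g=cv2.cvtColor(I,cv2.COLOR_BGR2GRAY);S=cv2.cvtColor(I,cv2.COLOR_BGR2HSV)[...,1]
    lm=((S<60)&(g>80)).astype(np.uint8)
    c=max(cv2.findContours(lm,cv2.RETR_EXTERNAL,cv2.CHAIN_APPROX_NONE)[0],key=cv2.contourArea).reshape(-1,2)+[x0,y0]
    h=28
    P=plane(d,c,h)[:,:2];(cx,cy),R=cv2.minEnclosingCircle(P.astype(np.float32));print(n,"light",round(cx,1),round(cy,1),round(R,1),"centroid",plane(d,[c.mean(0)],24)[0].round(1))
    b=[ (x,y) for y in range(3,g.shape[0]-3) for x in range(3,g.shape[1]-3) if cv2.pointPolygonTest((c-[x0,y0]).astype(np.int32),(x,y),True)>4 ]
    b=np.array(b);v=g[b[:,1],b[:,0]].astype(float);w=np.clip(np.median(v)-15-v,0,None);print(" button",(plane(d,[(b*w[:,None]).sum(0)/w.sum()+[x0,y0]],32)[0].round(1) if w.sum()>0 else None))
```

```text
[ 505.  -154.   139.5] 34.525
top light 519.0 347.5 31.0 centroid [519.4 348.7  24. ]
 button [519.3 348.   32. ]
side light 515.4 334.7 37.6 centroid [509.9 340.4  24. ]
 button None
```

The top view puts the light within 2 mm of the pad's centre. Now the roller goes back.

>>> play_rows(motion=[{"linear": [-15,0,-28],"twist": 0},{"linear": [-20,0,-38],"twist": 0},{"linear": [-20,0,-38],"twist": 0},{"linear": [-20,0,-38],"twist": 0},{"linear": [-10,0,-17],"twist": 0},{"linear": [0,10,0],"twist": 0},{"linear": [0,20,0],"twist": 0},{"linear": [0,20,0],"twist": 0},{"linear": [0,0,0],"twist": 0}])

```text
time: 35.75
tcp_pos: [420.1, -309.3, 87.7]
eef_rot: [-89.9, 0.1, 0.1]
wrist_force: [-0.3, 0.1, 0.2]
width: 0.997
```

>>> play_rows(motion=[{"linear": [0,20,0],"twist": 0},{"linear": [0,20,0],"twist": 0},{"linear": [0,15,0],"twist": 0},{"linear": [0,12,0],"twist": 0},{"linear": [0,6,0],"twist": 0},{"linear": [0,2,0],"twist": 0},{"linear": [0,0,0],"twist": 0}])

```text
time: 36.62
tcp_pos: [420.4, -311.5, 14.2]
eef_rot: [-90.0, -0.0, 0.0]
wrist_force: [-0.1, -0.5, 0.8]
width: 0.999
```

>>> play_rows(motion=[{"linear": [0,0,0],"twist": 0},{"linear": [0,0,0],"twist": 0},{"linear": [0,0,0],"twist": 0},{"linear": [0,0,0],"twist": 0},{"linear": [0,0,0],"twist": 0},{"linear": [0,0,0],"twist": 0},{"linear": [0,0,0],"twist": 0},{"linear": [0,0,0],"twist": 0}], grip=255)

```text
time: 37.62
tcp_pos: [420.2, -311.5, 14.4]
eef_rot: [-90.0, -0.0, -0.0]
wrist_force: [-1.8, -0.0, 5.2]
width: 0.527
```

>>> play_rows(motion=[{"linear": [0,-5,0],"twist": 0},{"linear": [0,-10,0],"twist": 0},{"linear": [0,-20,0],"twist": 0},{"linear": [0,-25,0],"twist": 0},{"linear": [0,-25,0],"twist": 0},{"linear": [0,-20,0],"twist": 0},{"linear": [0,-15,0],"twist": 0},{"linear": [0,0,0],"twist": 0}])

```text
time: 38.62
tcp_pos: [420.7, -311.7, 135.0]
eef_rot: [-90.1, -0.1, -0.0]
wrist_force: [0.4, 0.5, -1.9]
width: 0.529
```

>>> play_rows(motion=[{"linear": [5,0,12],"twist": 0},{"linear": [10,0,24],"twist": 0},{"linear": [16,0,36],"twist": 0},{"linear": [18,0,40],"twist": 0},{"linear": [20,0,44],"twist": 0},{"linear": [20,0,44],"twist": 0},{"linear": [18,0,40],"twist": 0},{"linear": [14,0,28],"twist": 0},{"linear": [8,0,18],"twist": 0},{"linear": [0,0,0],"twist": 0}])

```text
time: 39.88
tcp_pos: [548.9, -22.4, 133.2]
eef_rot: [-89.9, 0.1, 0.2]
wrist_force: [0.0, -0.4, -2.0]
width: 0.53
```

>>> play_rows(motion=[{"linear": [0,15,0],"twist": 0},{"linear": [0,25,0],"twist": 0},{"linear": [0,25,0],"twist": 0},{"linear": [0,23,0],"twist": 0},{"linear": [0,18,0],"twist": 0},{"linear": [0,9,0],"twist": 0},{"linear": [0,4,0],"twist": 0},{"linear": [0,2,0],"twist": 0},{"linear": [0,0,0],"twist": 0},{"linear": [0,0,0],"twist": 0}])

```text
time: 41.12
tcp_pos: [549.5, -25.4, 13.5]
eef_rot: [-90.0, -0.0, 0.0]
wrist_force: [-0.2, -0.2, -2.6]
width: 0.529
```

>>> play_rows(motion=[{"linear": [0,0.8,0],"twist": 0},{"linear": [0,0.7,0],"twist": 0},{"linear": [0,0.6,0],"twist": 0},{"linear": [0,0,0],"twist": 0}])

```text
time: 41.62
tcp_pos: [549.2, -25.4, 11.4]
eef_rot: [-90.0, -0.0, 0.0]
wrist_force: [-1.4, -0.8, 4.6]
width: 0.526
```

>>> play_rows(motion=[{"linear": [0,0,0],"twist": 0},{"linear": [0,0,0],"twist": 0},{"linear": [0,0,0],"twist": 0},{"linear": [0,0,0],"twist": 0},{"linear": [0,0,0],"twist": 0},{"linear": [0,0,0],"twist": 0},{"linear": [0,-10,0],"twist": 0},{"linear": [0,-30,0],"twist": 0},{"linear": [0,-40,0],"twist": 0},{"linear": [0,-42,0],"twist": 0}], grip=0)

```text
time: 42.88
tcp_pos: [548.9, -25.3, 134.6]
eef_rot: [-90.0, 0.0, 0.0]
wrist_force: [0.2, 0.4, 1.2]
width: 1.003
```

>>> play_rows(motion=[{"linear": [0,0,-35],"twist": 0},{"linear": [0,0,-40],"twist": 0},{"linear": [-1,0,-40],"twist": 0},{"linear": [-1,0,-40],"twist": 0},{"linear": [-1,0,-40],"twist": 0},{"linear": [-1,0,-40],"twist": 0},{"linear": [-1,0,-30],"twist": 0},{"linear": [0,0,-15],"twist": 0},{"linear": [0,0,0],"twist": 0},{"linear": [0,0,0],"twist": 0}])

```text
time: 44.12
tcp_pos: [544.7, -303.4, 133.2]
eef_rot: [-89.9, -0.0, 0.1]
wrist_force: [-0.5, 0.1, -0.7]
width: 1.002
```

>>> play_rows(motion=[{"linear": [0,20,0],"twist": 0},{"linear": [0,20,0],"twist": 0},{"linear": [0,20,0],"twist": 0},{"linear": [0,20,0],"twist": 0},{"linear": [0,15,0],"twist": 0},{"linear": [0,12,0],"twist": 0},{"linear": [0,8,0],"twist": 0},{"linear": [0,4,0],"twist": 0},{"linear": [0,0,0],"twist": 0},{"linear": [0,0,0],"twist": 0}])

```text
time: 45.38
tcp_pos: [544.5, -305.5, 14.3]
eef_rot: [-90.0, -0.0, -0.0]
wrist_force: [0.8, 0.2, 0.5]
width: 1.001
```

>>> play_rows(motion=[{"linear": [0,0.8,0],"twist": 0},{"linear": [0,0,0],"twist": 0},{"linear": [0,0,0],"twist": 0},{"linear": [0,0,0],"twist": 0},{"linear": [0,0,0],"twist": 0},{"linear": [0,0,0],"twist": 0},{"linear": [0,0,0],"twist": 0},{"linear": [0,0,0],"twist": 0}], grip=255)

```text
time: 46.38
tcp_pos: [544.4, -305.5, 13.5]
eef_rot: [-90.0, -0.0, 0.0]
wrist_force: [-0.7, -0.7, 5.6]
width: 0.644
```

>>> play_rows(motion=[{"linear": [0,-5,0],"twist": 0},{"linear": [0,-10,0],"twist": 0},{"linear": [0,-20,0],"twist": 0},{"linear": [0,-25,0],"twist": 0},{"linear": [0,-25,0],"twist": 0},{"linear": [0,-20,0],"twist": 0},{"linear": [0,-10,0],"twist": 0},{"linear": [0,0,0],"twist": 0}])

```text
time: 47.38
tcp_pos: [544.3, -305.5, 128.6]
eef_rot: [-90.0, -0.0, 0.0]
wrist_force: [-0.1, -0.0, -2.4]
width: 0.647
```

>>> play_rows(motion=[{"linear": [0,0,10],"twist": 0},{"linear": [0,0,18],"twist": 0},{"linear": [0,0,22],"twist": 0},{"linear": [0,0,22],"twist": 0},{"linear": [0,0,22],"twist": 0},{"linear": [0,0,22],"twist": 0},{"linear": [0,0,20],"twist": 0},{"linear": [0,0,14],"twist": 0},{"linear": [0,0,8],"twist": 0},{"linear": [0,0,0],"twist": 0}])

```text
time: 48.62
tcp_pos: [544.3, -147.1, 128.1]
eef_rot: [-90.0, -0.0, 0.0]
wrist_force: [0.4, -0.7, -1.0]
width: 0.649
```

>>> play_rows(motion=[{"linear": [0,15,0],"twist": 0},{"linear": [0,25,0],"twist": 0},{"linear": [0,25,0],"twist": 0},{"linear": [0,20,0],"twist": 0},{"linear": [0,13,0],"twist": 0},{"linear": [0,8,0],"twist": 0},{"linear": [0,5,0],"twist": 0},{"linear": [0,3,0],"twist": 0},{"linear": [0,0,0],"twist": 0},{"linear": [0,0,0],"twist": 0}])

```text
time: 49.88
tcp_pos: [544.4, -147.4, 14.5]
eef_rot: [-90.0, -0.0, 0.0]
wrist_force: [-0.1, 0.3, -2.1]
width: 0.651
```

>>> play_rows(motion=[{"linear": [0,1.5,0],"twist": 0},{"linear": [0,1,0],"twist": 0},{"linear": [0,0.8,0],"twist": 0},{"linear": [0,0.7,0],"twist": 0},{"linear": [0,0,0],"twist": 0}])

```text
time: 50.5
tcp_pos: [544.2, -147.4, 10.5]
eef_rot: [-90.0, -0.0, 0.0]
wrist_force: [-1.7, -0.3, 4.2]
width: 0.647
```

Contact. Releasing, rising and moving clear over the tray for the final look.

>>> play_rows(motion=[{"linear": [0,0,0],"twist": 0},{"linear": [0,0,0],"twist": 0},{"linear": [0,0,0],"twist": 0},{"linear": [0,0,0],"twist": 0},{"linear": [0,0,0],"twist": 0},{"linear": [0,0,0],"twist": 0},{"linear": [0,-10,0],"twist": 0},{"linear": [0,-30,0],"twist": 0},{"linear": [0,-45,0],"twist": 0},{"linear": [0,-50,0],"twist": 0}], grip=0)

```text
time: 51.75
tcp_pos: [543.8, -147.2, 146.8]
eef_rot: [-90.0, 0.0, 0.0]
wrist_force: [0.9, -1.1, 0.5]
width: 1.0
```

>>> play_rows(motion=[{"linear": [-15,0,-40],"twist": 0},{"linear": [-20,0,-45],"twist": 0},{"linear": [-20,0,-45],"twist": 0},{"linear": [-20,0,-45],"twist": 0},{"linear": [-20,0,-45],"twist": 0},{"linear": [-20,0,-45],"twist": 0},{"linear": [-15,0,-35],"twist": 0},{"linear": [0,0,0],"twist": 0},{"linear": [0,0,0],"twist": 0}])

```text
time: 52.88
tcp_pos: [414.5, -446.7, 145.5]
eef_rot: [-90.0, -0.0, 0.0]
wrist_force: [1.1, 0.3, -0.0]
width: 1.003
```

Run:
```python
from h import *
st=r.get_state();print(st["tcp_pos"].round(1),st["time"],st["wrist_force"].round(1))
out=[]
for n,boxes,(x0,y0,x1,y1) in(("top",{"vase":(368,190,396,225),"roller":(312,198,340,228),"bottle":(252,198,286,232),"tin":(282,178,313,212),"funnel":(334,248,376,290),"dish":(270,98,308,135)},(140,90,420,300)),("side",{"vase":(300,202,340,282),"roller":(290,186,322,232),"bottle":(278,150,308,192),"dish":(376,164,414,192)},(220,100,420,310))):
    a=np.load(f"pics/{n}.npy",allow_pickle=True).item()["pixels"];d=r.get_image(n);b=d["pixels"]
    for k,(u,v,w,h) in boxes.items():
        t=a[v:h,u:w];R=cv2.matchTemplate(b[v-12:h+12,u-12:w+12],t,cv2.TM_CCOEFF_NORMED);_,s,_,l=cv2.minMaxLoc(R);print(n,k,"px shift",l[0]-12,l[1]-12,round(s,3))
    out.append(cv2.convertScaleAbs(cv2.resize(b[y0:y1,x0:x1],(395,int(395*(y1-y0)/(x1-x0))),interpolation=cv2.INTER_CUBIC),alpha=1.6,beta=10))
h=max(o.shape[0] for o in out);cv2.imwrite("pics/l13.png",np.hstack([cv2.copyMakeBorder(o,0,h-o.shape[0],0,0,0) for o in out]))
```

```text
[ 414.5 -446.7  145.5] 52.875 [ 1.1  0.3 -0. ]
top vase px shift 0 0 0.989
top roller px shift 0 0 0.988
top bottle px shift 0 0 0.998
top tin px shift 0 0 0.999
top funnel px shift 0 0 0.998
top dish px shift 0 0 0.999
side vase px shift 0 0 0.39
side roller px shift -12 6 0.22
side bottle px shift -10 -12 -0.021
side dish px shift 0 0 0.998
```

View pics/l13.png

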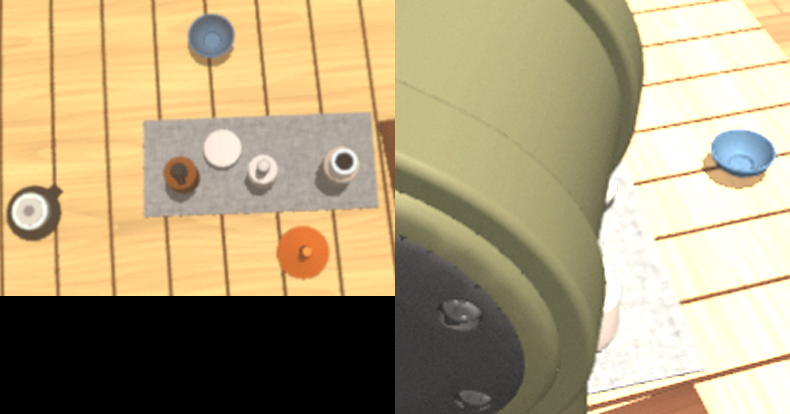

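In the top view every thing matches its start position with 0 px shift. The light sits button-up on the pad, at (30,210) in the crop; the small offset from the pad centre is height parallax. The arm hides most of the side view. Handing in.

```bash
python3 -c "
from plant import r
print(r.hand_in())"
```

```text
the job is handed in; nothing more can be done
None
```

I moved the vase and the lint roller to the tray, set the light button-up on the charging pad, put both things back on their spots, and handed the job in at about 53 s of the 112 s. The hand-in reports no verdict, so what follows is from my own last checks.

- **Positions:** in the final top view the vase, roller, bottle, tin, funnel and dish all match the start image with 0 px shift (1 px is about 2 mm).
- **Light:** it measured within about 2 mm of the pad's centre in the top view, with the gripper open and clear. The side-view outline gave a larger offset, about 5–7 mm, but it takes in the light's side wall, so I did not rely on it.
- **Tool height:** the reported TCP height disagreed with the pictures. The gripper really sat about 40 mm higher than reported, which I confirmed across both cameras. I worked from pictures and contact forces instead; touch forces stayed below about 7 N.
- **Check that failed:** in the last side picture the arm hid the row, so only the dish could be confirmed from that view. Upright standing and positions after the return rest on the top view.

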